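# Hang the hand stamp on the stamp carousel

### The arm

A 6-joint arm with a two-finger parallel gripper is mounted at the origin on the work surface. World frame = base frame: x ahead of the robot, y to its left, z up, the work surface at z = 0. Lengths are in m, angles in rad, forces in N, time in s.
With the tool pointing down it reaches from about 0.35 to 0.975 m from the base axis. Payload 7.1 kg.
Tool frame: the origin (TCP) lies at the very end of the fingers, on their centre line; the grasp point (between the pads) lies 19 mm behind it (bot.pinch_z is the distance from the TCP to the grasp point, in m); y points along the fingers, z is the direction in which the jaws open and shut, and the axes are right-handed (so a half turn about y gives the same grasp; the last joint's range is limited). The gripper opens to 88 mm and grips with 3 to 60 N. Pads are 20 mm wide; open, the fingers measure 115 mm over their backs; the gripper's body (75 mm by 178 mm) begins 61 mm behind the grasp point.
Start: joints at [-1.152, 0.423, 1.63, -0, 1.089, -0.019], TCP at [0.265, -0.566, 0.223] pointing down, gripper open.
Joint ranges: [-3, 3], [-0.9, 2.11], [0.09, 2.58], [-1.31, 4.45], [0.11, 2.69], [-2.54, 2.54]. Speed limits (rad/s): [2.39, 2.39, 3.01, 3.14, 3.14, 3.14].

### API

Orientations are given as a unit quaternion [x, y, z, w].
In Python, from workcell import bot, vision, order gives the robot as it stands. The module is installed in compiled form; this text tells all that it offers.
- The arm moves only by the tool send_rows, never from a script. Its argument "moves" is a list of rows, each a list of 7 numbers: the gripper's target within -1 to 1 (fully open at 1, half-way at 0, shut at -1), then the shift along the world's x, y, z in units of 40 mm (1.0 is 40 mm), then the turn, a rotation vector about the world's x, y, z in units of 5 degrees (1.0 is 5 degrees). In form: [[gripper, x, y, z, wx, wy, wz], ...]. A call has 1 to 12 rows; each row shifts and turns the commanded pose from where the row before left it; what a row does not reach is not made up. A row lasts 1/10 s, in which the tool goes at most 50 mm and 8.59 degrees, less where a joint would pass 70% of its speed; a pose out of reach is approached as far as the arm can. A call is refused whole if a number of a shift passes 1 or a number of a turn 1, either way. A call with a gripper value outside its range is refused whole. The fingers move at their own pace and stop on an object; the grip force is fixed at half the most. Time passes only in rows, so rows that do not move let the fingers close. It gives the time, the measured TCP pose, the force and the opening at its end, in the units of the state.
- bot.observe(): the state, without advancing time (a new reading comes with each control period).
- vision.capture(name): name is "side" or "top"; returns a dict with "image" (480x640x3 uint8, red, green, blue), "z_map" (480x640 float32, m along the optical axis (not along the pixel's ray), 0 where there is no reading), "camera_matrix" (3x3 intrinsics, pixels), "xyz" and "rotation" of the camera in the world. Camera axes: x right, y down, z forward; pixel columns grow to the right and rows downward; lengths in m; the calibration is good to about 2 mm. A picture is of the moment at which its call begins.
- order.finish_job(): hands the job in, once; it reports no verdict.
The state is a dict: "time": time; "joints": joint angles; "qd": joint speeds; "joint_torque": joint torques, N m; "eef_pos": TCP position; "eef_rot": TCP orientation; "contact_force": force on the tool from outside, world axes, zero at the start; "wrist_torque": the same for the moment, N m; "grip_width": opening from 0.0 (shut) to 1.0 (fully open).
Only numpy, scipy, OpenCV 4.12 (cv2) and the standard library are available. Lean on these libraries where they do the work, as an engineer would, in place of code of your own. Each camera call takes 0.05 s, during which the arm holds its last target. There are 200 camera calls.

### The job

Turn the stamp carousel until its one empty fork is at the front, over the steel pointer on its foot. Then hang the hand stamp that has the oblong foot in that fork: neck between the prongs, collar resting flat on them behind the little lips, stamp upright. Leave it hanging there at the front, let go and at rest, without shifting or tipping the round-footed stamp or the other loose things on the desk.

Things in the scene. Friction and masses are not known exactly. Their poses are not given: they have to be found in the camera images.
- rack_top (a joint): turn of the carousel's upper part on its upright axis (rad): 0 = empty fork exactly over the steel pointer, growing anticlockwise seen from above; turns either way without end; a light rub (0.1 N m) keeps it where it is left. It has six forks 60 degrees apart, a grey cover disc and a turning knob; five forks hold stamps like the loose ones, clipped in.
- knob_grip (a point): on the carousel's axis, 268 mm above the desk, mid-height of the black round turning knob (40 mm across, 45 mm high, from 243 to 288 mm above the desk) that stands on the cover disc. Turning the knob turns the forks.
- cover_disc (a point): centre of the top of the grey cover disc, on the axis, 243 mm above the desk. Disc 186 mm across, 8 mm thick; it overhangs the forks almost to the seats, so at a fork the gripper must lean outward (its body away from the axis, about 40 degrees from vertical).
- fork_seat (a point): seat of the empty fork: where the axis of a hung stamp comes, 95 mm from the carousel's axis, level with the fork's top face, 130 mm above the desk. Two level prongs 8 mm wide, 6 mm thick, 20 mm apart, open outward; the gap's closed end is 87 mm from the axis. Neighbouring stamps hang 95 mm away on either side.
- fork_lip (a point): top of the empty fork's lips, midway between the two, 118 mm from the carousel's axis, 135 mm above the desk. On each prong's outer end (120 mm from the axis) stands a lip 5 mm high, 4 mm thick. A stamp comes in from outside with its collar above the lips, then is lowered.
- front_mark (a point): point fixed to the carousel's foot, straight above its steel pointer (14 mm wide bar on the desk), 95 mm from the axis and 130 mm above the desk: where fork_seat lies when the empty fork is exactly at the front. The pointer faces to the robot's left, often turned somewhat towards it.
- stamp: the loose hand stamp to be hung, 107 mm high, about 110 g, standing on the desk: black oblong foot 64 (own x) x 26 (own y) x 20 mm, steel neck 12 mm across from 20 to 52 mm up, wooden collar 36 mm across from 52 to 58 mm up, round wooden handle 28 mm across from 58 to 107 mm up. Origin: centre of its underside, own z up.
- stamp_collar (a point): on the stamp's axis at the underside of the collar, 52 mm above its underside; comes to fork_seat when hung
- stamp_grip (a point): on the stamp's axis, mid-height of the free part of the handle, 84 mm above its underside: where to hold it
- round_stamp: the other loose stamp, to be left alone: same neck, collar and handle, but with a round black foot 46 mm across, 20 mm high. It and the oblong stamp may stand in each other's places. Origin: centre of its underside.
- mug: glass mug 80 mm across, 95 mm high, with a handle; a bystander to be left alone. Origin: centre of its underside.
- ink_bottle: small ink bottle, 38 mm across, 75 mm high; a bystander to be left alone. Origin: centre of its underside.
- ink_pad: flat ink pad tin, 75 x 115 x 17 mm; a bystander to be left alone. Origin: centre of its underside.
- phone: telephone lying flat, 155 x 74 x 9 mm; a bystander to be left alone. Origin: centre of its underside.
- stapler: black stapler, 140 mm long, 46 mm high; a bystander to be left alone. Origin: centre of its underside.
There are look-alikes about, which are no part of the job. What is shaped like the stamp but green, purple or turquoise is not meant.

How it is judged:
By the outcome, as a careful person would: the job done as asked, in the order asked, and still so for the second after the job is handed in, with the robot touching nothing.
It also fails if it takes over 67 s, if anything falls off the work surface, if the arm or the gripper's body presses on something with over 40 N, if the wrist force passes 120 N, or if a joint passes its speed limit or range.

## Working session

There is one attempt and no reset: what is moved stays moved. The work goes in short steps, Python scripts to look and compute and a tool call to move; the robot and the scene stay as the last step left them, time stands still between calls to the robot, and variables do not carry over. Pictures are saved under pics/ and viewed, about 8 in all and at most 12, crops included, and the job is handed in when it is done.

Besides the shell and the picture viewer there is one more tool, called after "Call:" as name([rows], argument=value, ...), one row to a line, values as JSON. send_rows: Moves the arm, as the interface text tells. Its arguments: {"type":"object","properties":{"moves":{"type":"array"}},"required":["moves"]}

```bash
mkdir -p pics
cat > h.py <<'E'
import numpy as np,cv2
from workcell import bot,vision,order
def cap(n,f):
    c=vision.capture(n);np.savez(f'{f}.npz',**c);cv2.imwrite(f'pics/{f}.png',c['image'][:,:,::-1]);return c
def world(c,u,v,z=None):
    K=c['camera_matrix'];d=np.array([(u-K[0,2])/K[0,0],(v-K[1,2])/K[1,1],1.])
    R=c['rotation'];t=c['xyz']
    if z is None: return t+R@(d*c['z_map'][int(v),int(u)])
    r=R@d;return t+r*(z-t[2])/r[2]
def cloud(c):
    K=c['camera_matrix'];v,u=np.mgrid[:480,:640];d=np.stack([(u-K[0,2])/K[0,0],(v-K[1,2])/K[1,1],np.ones_like(u)],-1)*c['z_map'][...,None]
    return d@np.asarray(c['rotation']).T+c['xyz']
E
python3 - <<'E'
from h import *
for n in('top','side'):
    c=cap(n,n+'1');print(n,c['xyz'],c['rotation'].round(3).tolist(),c['camera_matrix'].tolist())
print(bot.observe())
E
```

```text
top [ 0.4586228  -0.01615073  1.046336  ] [-0.699, 0.712, -0.032, 0.049] [[462.80732718189296, 0.0, 316.1001579812976], [0.0, 462.80732718189296, 237.09988637243052], [0.0, 0.0, 1.0]]
side [ 1.16510965 -0.58626282  0.84938472] [0.834, 0.342, -0.174, -0.397] [[504.12437583801983, 0.0, 317.5083626821841], [0.0, 504.12437583801983, 239.5752412667443], [0.0, 0.0, 1.0]]
{'time': 0.1, 'joints': array([-1.15200107e+00,  4.23755101e-01,  1.63062082e+00, -1.78254551e-05,
        1.08863141e+00, -1.89956030e-02]), 'qd': array([ 0.00044379, -0.00229991, -0.00300775, -0.00071164,  0.0001204 ,
       -0.00134546]), 'joint_torque': array([ 1.21656241e-03, -5.45615888e+01, -2.74328166e+01,  6.45727641e-02,
        1.87507382e-02, -2.27579346e-05]), 'eef_pos': array([ 0.2647722 , -0.56557145,  0.22198242]), 'eef_rot': array([-0.15365693,  0.69072202, -0.68974383,  0.15344736]), 'contact_force': array([0.48379745, 0.264403  , 0.18263929]), 'wrist_torque': array([-0.03171422,  0.07855245, -0.00335336]), 'grip_width': 1.0005477329354011}
```

View pics/top1.png

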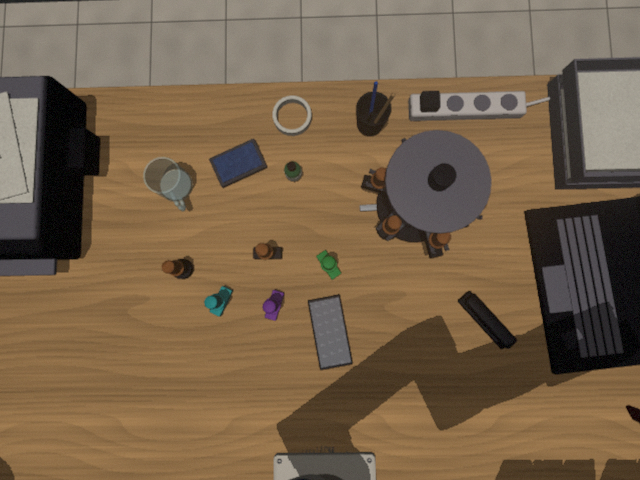

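View pics/side1.png

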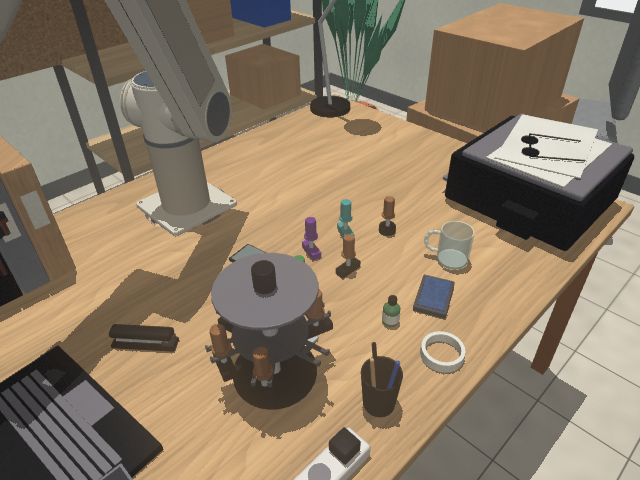

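Run:
```python
from h import *
t=dict(np.load('top1.npz'));s=dict(np.load('side1.npz'))
a=cv2.resize(t['image'][120:280,350:500],None,fx=2.6,fy=2.6,interpolation=2)
b=cv2.resize(s['image'][240:420,190:350],None,fx=2.6,fy=2.6,interpolation=2)
H=max(a.shape[0],b.shape[0]);f=lambda i:np.pad(i,((0,H-i.shape[0]),(0,0),(0,0)))
im=np.clip(np.hstack([f(a),f(b)]).astype(float)*1.6,0,255).astype(np.uint8)[:,:,::-1];print(im.shape)
cv2.imwrite('pics/c1.png',im)
for n,c in(('top',t),('side',s)):
    P=cloud(c)
    m=(abs(P[...,2]-.243)<.006)&(np.hypot(P[...,0]-.58,P[...,1]+.25)<.2);Q=P[m]
    (e,sz,ang)=cv2.fitEllipse(cv2.convexHull(Q[:,:2].astype(np.float32)));print(n,'disc',e,sz,Q[:,2].mean())
    m=(P[...,2]>.28)&(P[...,2]<.296)&(np.hypot(P[...,0]-e[0],P[...,1]-e[1])<.04);print('knob',P[m].mean(0),m.sum())
    # loose stamps: handle tops and foot
    m=(P[...,2]>.1)&(P[...,2]<.112)&(P[...,0]>.25)&(P[...,0]<.6)&(P[...,1]>-.05)&(P[...,1]<.4)
    k,l,st,ce=cv2.connectedComponentsWithStats(m.astype(np.uint8))
    for i in range(1,k):
        if st[i,4]>5: print('top',ce[i],P[l==i].mean(0),P[l==i].min(0)[:2],P[l==i].max(0)[:2],st[i,4])
print('pointer tip',world(t,361,208,.01),world(t,376,208,.01))
```

```text
(468, 806, 3)Traceback (most recent call last):
  File "<stdin>", line 9, in <module>
  File "h.py", line 12, in cloud
    return d@np.asarray(c['rotation']).T+c['xyz']
           ~^~~~~~~~~~~~~~~~~~~~~~~~~~~~
ValueError: matmul: Input operand 1 has a mismatch in its core dimension 0, with gufunc signature (n?,k),(k,m?)->(n?,m?) (size 4 is different from 3)
```

View pics/c1.png

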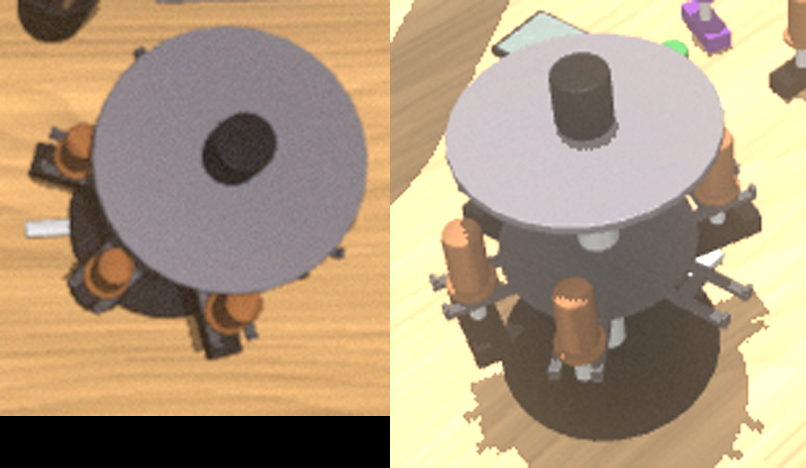

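```bash
sed -i "s/R=c\['rotation'\]/R=rot(c)/; s/np.asarray(c\['rotation'\])/rot(c)/" h.py
cat >> h.py <<'E'
from scipy.spatial.transform import Rotation as Ro
def rot(c): return Ro.from_quat(c['rotation']).as_matrix()
E
cat > m.py <<'E'
from h import *
import sys
def disc(P):
    m=(abs(P[...,2]-.243)<.006)&(np.hypot(P[...,0]-.58,P[...,1]+.22)<.2);Q=P[m]
    return cv2.fitEllipse(cv2.convexHull(Q[:,:2].astype(np.float32))),Q[:,2].mean()
E
python3 - <<'E'
from m import *
t=dict(np.load('top1.npz'));s=dict(np.load('side1.npz'))
for n,c in(('top',t),('side',s)):
    P=cloud(c);(e,sz,ang),z=disc(P);print(n,'disc',e,sz,z)
    m=(P[...,2]>.28)&(P[...,2]<.296)&(np.hypot(P[...,0]-e[0],P[...,1]-e[1])<.04);print('knob',P[m].mean(0),m.sum())
    m=(P[...,2]>.1)&(P[...,2]<.112)&(P[...,0]>.25)&(P[...,0]<.7)&(P[...,1]>-.1)&(P[...,1]<.4)
    k,l,st,ce=cv2.connectedComponentsWithStats(m.astype(np.uint8))
    for i in range(1,k):
        if st[i,4]>5: print('top',ce[i].round(),P[l==i].mean(0).round(4),P[l==i].min(0)[:2].round(4),P[l==i].max(0)[:2].round(4),st[i,4])
print('pointer tip',world(t,361,208,.008),world(t,376,208,.008))
print('lips side',world(s,326.5,352,.135),world(s,317.7,362,.135),'top',world(t,404,140,.135))
# stamp foot via top z 0.012..0.024
P=cloud(t);p0=world(t,275,253);print(p0)
E
python3 - <<'E'
from h import *
for n in('top','side'):
    c=dict(np.load(n+'1.npz'));P=cloud(c)
    for q in((.44,.06),(.41,.24)):
        pass
    for lo,hi in((.012,.024),):
        m=(P[...,2]>lo)&(P[...,2]<hi)&(P[...,0]>.3)&(P[...,0]<.7)&(P[...,1]>-.1)&(P[...,1]<.45)
        k,l,st,ce=cv2.connectedComponentsWithStats(m.astype(np.uint8))
        for i in range(1,k):
            if st[i,4]>40:
                r=cv2.minAreaRect(P[l==i][:,:2].astype(np.float32));print(n,ce[i].round(),np.round(r[0],4),np.round(r[1],4),round(r[2],1),st[i,4])
E
```

```text
top disc (0.6455987691879272, -0.2139250636100769) (0.1847648322582245, 0.18535465002059937) 0.2438557497914406
knob [ 0.64465433 -0.21277677  0.28838284] 462
top [262. 250.] [0.5422 0.1169 0.1071] [0.5295 0.1045] [0.5563 0.1297] 143
top [329. 262.] [ 0.5136 -0.0186  0.1073] [ 0.5005 -0.0317] [ 0.5271 -0.0052] 146
top [169. 267.] [0.5107 0.3088 0.1071] [0.4981 0.2961] [0.523  0.3229] 149
top [211. 302.] [0.4378 0.2204 0.1071] [0.424  0.2076] [0.4502 0.2333] 147
top [269. 307.] [0.4271 0.1024 0.1071] [0.4141 0.0892] [0.4402 0.1157] 150
side disc (0.6457180976867676, -0.21505951881408691) (0.1844976246356964, 0.18700997531414032) 0.24265467037803
knob [ 0.64829305 -0.21694251  0.28684637] 353
top [389. 199.] [0.5122 0.3072 0.105 ] [0.4965 0.2949] [0.5251 0.324 ] 68
top [346. 203.] [0.4396 0.2185 0.1053] [0.4247 0.2062] [0.4521 0.2321] 65
top [310. 221.] [0.4289 0.0997 0.1053] [0.4122 0.0888] [0.4408 0.1139] 76
top [349. 238.] [0.5446 0.1148 0.1057] [0.5308 0.1007] [0.5566 0.131 ] 83
top [300. 257.] [ 0.5145 -0.0139  0.1062] [ 0.5021 -0.0187] [ 0.5254 -0.0072] 37
pointer tip [ 0.6417152
[... 155 characters left out ...]
[ 0.75671929 -0.17578453  0.135     ]
[0.54204554 0.10013146 0.02013976]
top [277. 253.] [0.542  0.0977] [0.0223 0.0228] 88.7 93
top [322. 255.] [ 0.5341 -0.0056] [0.0154 0.0259] 36.3 67
top [186. 269.] [0.5096 0.3024] [0.0328 0.0447] 81.9 171
top [334. 274.] [ 0.4959 -0.0307] [0.0202 0.0258] 32.8 83
top [222. 300.] [0.4377 0.2212] [0.0266 0.0634] 64.4 200
top [278. 295.] [0.4463 0.0965] [0.0256 0.023 ] 72.0 98
top [271. 316.] [0.4027 0.1083] [0.0167 0.0292] 4.0 71
side [387. 227.] [0.5128 0.3069] [0.0434 0.0456] 38.9 144
side [344. 229.] [0.4375 0.2202] [0.0274 0.0638] 64.1 110
side [311. 249.] [0.4286 0.101 ] [0.0272 0.066 ] 71.0 160
side [348. 266.] [0.5434 0.1166] [0.0298 0.0694] 1.2 201
```

Call:
send_rows([
  [1,0,0,1,0,0,0],
  [1,0,0,1,0,0,0],
  [1,0,0,1,0,0,0],
  [1,0.8,0.75,0,0,0,0],
  [1,0.8,0.75,0,0,0,0],
  [1,0.8,0.75,0,0,0,0],
  [1,0.8,0.75,0,0,0,0],
  [1,0.8,0.75,0,0,0,0],
  [1,0.8,0.75,0,0,0,0],
  [1,0.8,0.75,0,0,0,0],
  [1,0.8,0.75,0,0,0,0],
  [1,0.8,0.75,0,0,0,0],
])

```text
time: 1.3
eef_pos: [0.5539, -0.2945, 0.3423]
eef_rot: [-0.154, 0.69, -0.69, 0.153]
contact_force: [0.2, -1.2, -0.3]
grip_width: 1.001
```

Call:
send_rows([
  [1,0.8,0.75,0,0,0,0],
  [1,0.8,0.75,0,0,0,0],
  [1,0.6,0.5,0,0,0,0],
  [1,0,0,0,0,0,0],
  [1,0,0,0,0,0,0],
])

```text
time: 1.8
eef_pos: [0.6408, -0.2155, 0.3418]
eef_rot: [-0.155, 0.69, -0.69, 0.154]
contact_force: [0.2, 0.2, -0.6]
grip_width: 0.998
```

Run:
```python
from h import *
o=bot.observe();print(o['time'],o['joints'].round(3),o['eef_pos'],Ro.from_quat(o['eef_rot']).as_matrix().round(3).tolist(),o['grip_width'],bot.pinch_z)
t=dict(np.load('top1.npz'));g=t['image'].astype(int)
# pointer: bright greyish pixels
m=np.zeros((480,640),bool);r=g[200:218,354:386];m[200:218,354:386]=(r.min(-1)>90)&(r.max(-1)-r.min(-1)<45)
v,u=np.nonzero(m);P=np.array([world(t,a,b,.008) for a,b in zip(u,v)]);print(m.sum(),u.min(),u.max(),v.min(),v.max(),P.mean(0))
d=P.mean(0)[:2]-[.6457,-.2145];print('pointer deg',np.degrees(np.arctan2(d[1],d[0])))
(c,s,a)=cv2.minAreaRect(P[:,:2].astype(np.float32));print(c,s,a)
```

```text
1.8 [-0.342  0.4    1.386 -0.     1.357  0.79 ] [ 0.64084984 -0.21550074  0.34183941] [[-0.905, -0.002, 0.425], [-0.425, 0.0, -0.905], [0.001, -1.0, -0.001]] 0.9984562028545696 0.0187
109 359 376 204 210 [ 0.64351237 -0.11052754  0.008     ]
pointer deg 91.20535104111524
(0.643704354763031, -0.10963226854801178) (0.03851107880473137, 0.013805928640067577) 88.77824401855469
```

Call:
send_rows([
  [1,0.12,0.02,-0.5,0,0,0],
  [1,0,0,-0.5,0,0,0],
  [1,0,0,-0.5,0,0,0],
  [1,0,0,-0.4,0,0,0],
  [1,0,0,-0.3,0,0,0],
  [1,0,0,-0.1,0,0,0],
  [-1,0,0,0,0,0,0],
  [-1,0,0,0,0,0,0],
  [-1,0,0,0,0,0,0],
  [-1,0,0,0,0,0,0],
  [-1,0,0,0,0,0,0],
  [-1,0,0,0,0,0,0],
])

```text
time: 3.0
eef_pos: [0.6457, -0.2149, 0.2509]
eef_rot: [-0.154, 0.69, -0.69, 0.154]
contact_force: [-7.1, 14.8, 6.8]
grip_width: 0.496
```

Call:
send_rows([
  [-1,0,0,0,0,0,0],
  [-1,0,0,0,0,0,0],
])

```text
time: 3.2
eef_pos: [0.6449, -0.2132, 0.2508]
eef_rot: [-0.154, 0.692, -0.689, 0.153]
contact_force: [-4.2, 7.7, 4.6]
grip_width: 0.451
```

Call:
send_rows([
  [-1,0,0,0,0,0,0.5],
  [-1,0,0,0,0,0,1],
  [-1,0,0,0,0,0,1],
  [-1,0,0,0,0,0,1],
  [-1,0,0,0,0,0,1],
  [-1,0,0,0,0,0,1],
  [-1,0,0,0,0,0,1],
  [-1,0,0,0,0,0,1],
  [-1,0,0,0,0,0,1],
  [-1,0,0,0,0,0,1],
  [-1,0,0,0,0,0,1],
  [-1,0,0,0,0,0,1],
])

```text
time: 4.4
eef_pos: [0.645, -0.2132, 0.2509]
eef_rot: [-0.467, 0.532, -0.529, 0.468]
contact_force: [-2.5, 7.4, 3.5]
grip_width: 0.457
```

Call:
send_rows([
  [-1,0,0,0,0,0,1],
  [-1,0,0,0,0,0,1],
  [-1,0,0,0,0,0,1],
  [-1,0,0,0,0,0,1],
  [-1,0,0,0,0,0,0.5],
  [-1,0,0,0,0,0,0],
  [-1,0,0,0,0,0,0],
])

```text
time: 5.1
eef_pos: [0.645, -0.2133, 0.2508]
eef_rot: [-0.561, 0.431, -0.429, 0.562]
contact_force: [-3.0, 8.6, 3.6]
grip_width: 0.452
```

Run:
```python
from h import *
o=bot.observe();print(o['time'],o['joints'].round(3),o['eef_pos'],Ro.from_quat(o['eef_rot']).as_matrix().round(3).tolist(),o['grip_width'],o['wrist_torque'])
t=cap('top','top2');s=cap('side','side2')
a=cv2.resize(t['image'][120:280,350:500],None,fx=2.6,fy=2.6,interpolation=2)
b=cv2.resize(s['image'][240:420,190:350],None,fx=2.6,fy=2.6,interpolation=2)
H=max(a.shape[0],b.shape[0]);f=lambda i:np.pad(i,((0,H-i.shape[0]),(0,0),(0,0)))
im=np.clip(np.hstack([f(a),f(b)])[:,:800].astype(float)*1.6,0,255).astype(np.uint8)[:,:,::-1]
cv2.imwrite('pics/c2.png',im)
```

```text
5.1 [-0.338  0.478  1.474  0.002  1.193 -0.603] [ 0.64503421 -0.21325416  0.25079854] [[0.261, -0.002, 0.965], [-0.965, 0.003, 0.261], [-0.003, -1.0, -0.001]] 0.4517746721650912 [0.88803347 0.81014461 0.09726638]
```

View pics/c2.png

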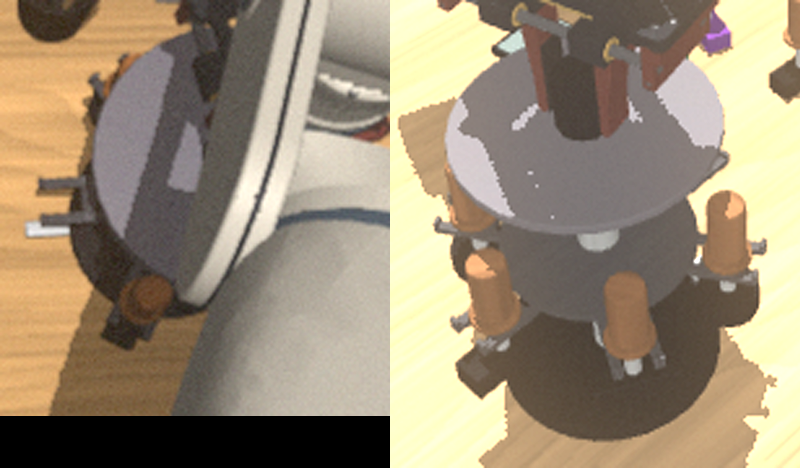

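Run:
```python
from h import *
t=dict(np.load('top2.npz'))
a=cv2.resize(t['image'][180:216,350:398],None,fx=16,fy=16,interpolation=0)
cv2.imwrite('pics/c3.png',np.clip(a*1.6,0,255).astype(np.uint8)[:,:,::-1])
P=cloud(t);m=(abs(P[...,2]-.132)<.006)&(P[...,1]>-.125)&(P[...,1]<-.06)&(P[...,0]>.6)&(P[...,0]<.69)
v,u=np.nonzero(m);print(m.sum());Q=P[m]
print(Q.mean(0),Q.min(0),Q.max(0))
d=Q[:,:2].mean(0)-[.6457,-.2145];print('fork deg by depth',np.degrees(np.arctan2(d[1],d[0])))
x=Q[:,0];c=(x.min()+x.max())/2
L,Rr=Q[x<c],Q[x>=c];e=(L.mean(0)+Rr.mean(0))/2;d=e[:2]-[.6457,-.2145];print(len(L),len(Rr),np.degrees(np.arctan2(d[1],d[0])),e)
for u,v in((365.4,190.8),(366.5,204.6)):print(world(t,u,v,.135))
```

```text
129
[ 0.64115578 -0.11000457  0.13139353] [ 0.62316485 -0.12466265  0.12644746] [ 0.66065484 -0.09402008  0.13757404]
fork deg by depth 92.49006650567452
65 64 92.43056753842137 [ 0.64126451 -0.11000487  0.13139381]
[ 0.65398842 -0.09495877  0.135     ]
[ 0.62595272 -0.09633499  0.135     ]
```

View pics/c3.png

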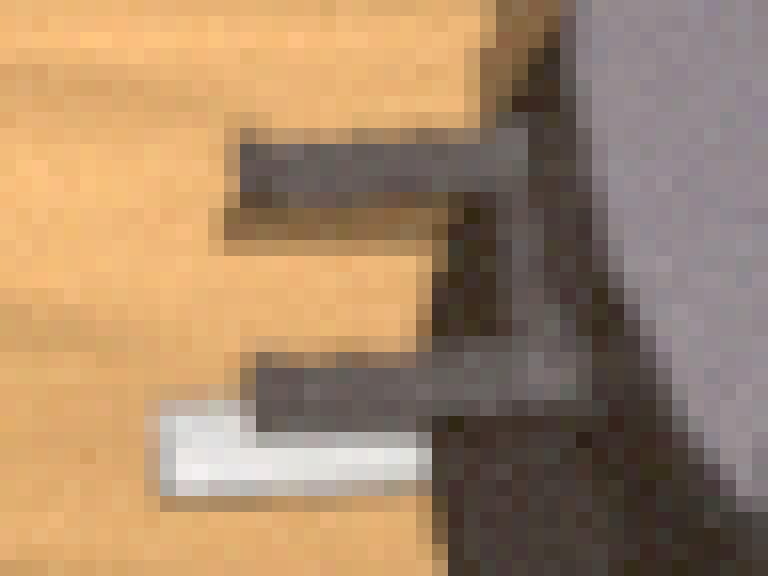

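Call:
send_rows([
  [-1,0,0,0,0,0,-0.2],
  [-1,0,0,0,0,0,0],
  [-1,0,0,0,0,0,0],
  [1,0,0,0,0,0,0],
  [1,0,0,0,0,0,0],
  [1,0,0,0,0,0,0],
  [1,0,0,0,0,0,0],
  [1,0,0,0,0,0,0],
  [1,0,0,0.5,0,0,0],
  [1,0,0,0.8,0,0,0],
  [1,0,0,0.8,0,0,0],
  [1,0,0,0.5,0,0,0],
])

```text
time: 6.4
eef_pos: [0.6464, -0.2156, 0.3575]
eef_rot: [-0.557, 0.434, -0.436, 0.558]
contact_force: [-0.3, -0.5, -0.4]
grip_width: 0.998
```

Call:
send_rows([
  [1,-0.2,0.8,0,0,0,-1],
  [1,-0.2,0.8,0,0,0,-1],
  [1,-0.2,0.8,0,0,0,-0.8],
  [1,-0.2,0.8,0,-0.5,0,0],
  [1,-0.2,0.8,0,-1,0,0],
  [1,-0.2,0.8,0,-1,0,0],
  [1,-0.2,0.8,0,-1,0,0],
  [1,-0.2,0.8,0,-1,0,0],
  [1,-0.2,0.8,0,-1,0,0],
  [1,-0.2,0.8,0,-1,0,0],
  [1,-0.3,0.8,0,-1,0,0],
  [1,-0.3,0.8,0,-0.5,0,0],
])

```text
time: 7.6
eef_pos: [0.541, 0.1707, 0.3541]
eef_rot: [0.642, -0.297, 0.641, -0.298]
contact_force: [1.4, -0.6, 0.0]
grip_width: 1.001
```

Call:
send_rows([
  [1,0,0,0,0,0,0],
  [1,0,0,0,0,0,0],
])

```text
time: 7.8
eef_pos: [0.5418, 0.1696, 0.3543]
eef_rot: [0.642, -0.298, 0.64, -0.3]
contact_force: [0.1, -0.5, 0.6]
grip_width: 0.999
```

Run:
```python
from h import *
o=bot.observe();print(o['time'],o['joints'].round(3),o['eef_pos'],Ro.from_quat(o['eef_rot']).as_matrix().round(3).tolist(),o['grip_width'],bot.pinch_z)
c=cap('top','top3');print(c['rotation'])
d=cap('side','side3')
P=cloud(c);m=(abs(P[...,2]-.132)<.006)&(P[...,1]>-.125)&(P[...,1]<-.06)&(P[...,0]>.6)&(P[...,0]<.69)
Q=P[m];x=Q[:,0];k=(x.min()+x.max())/2
L,Rr=Q[x<k],Q[x>=k];e=(L.mean(0)+Rr.mean(0))/2;f=e[:2]-[.6457,-.2145];print(len(L),len(Rr),np.degrees(np.arctan2(f[1],f[0])),e)
im=np.vstack([cv2.resize(c['image'][120:280,200:500],None,fx=2,fy=2,interpolation=2),cv2.resize(d['image'][180:320,200:500],None,fx=2,fy=2,interpolation=2)])
cv2.imwrite('pics/c4.png',np.clip(im*1.4,0,255).astype(np.uint8)[:,:,::-1])
```

```text
7.8 [ 0.58   0.411  1.505 -0.57   1.642  0.658] [0.5417661  0.16957684 0.3542732 ] [[0.003, 0.001, 1.0], [-0.766, -0.643, 0.003], [0.643, -0.766, -0.001]] 0.9994060278893958 0.0187
[-0.69940503  0.71236561 -0.03150201  0.04873872]
64 62 91.28479541468177 [ 0.64335408 -0.10990055  0.1311352 ]
```

View pics/c4.png

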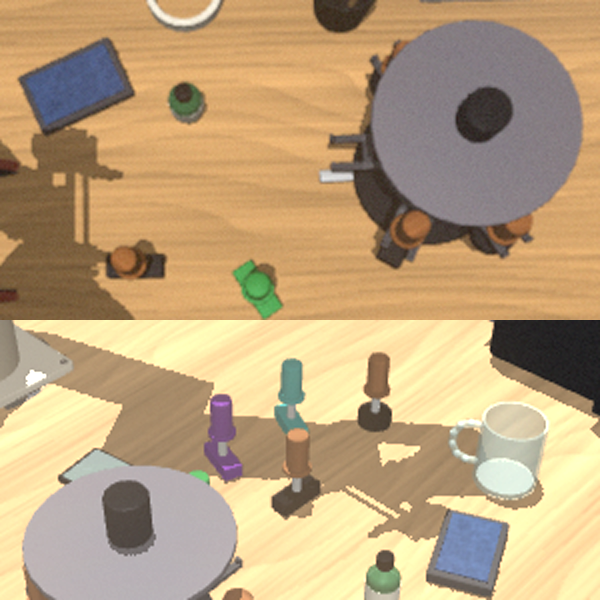

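Call:
send_rows([
  [1,0.03,0,-0.86,0,0,0],
  [1,0,0,-0.86,0,0,0],
  [1,0,0,-0.86,0,0,0],
  [1,0,0,-0.86,0,0,0],
  [1,0,0,-0.86,0,0,0],
  [1,0,0,-0.86,0,0,0],
  [1,0,0,0,0,0,0],
  [1,0,-0.27,-0.32,0,0,0],
  [1,0,-0.27,-0.32,0,0,0],
  [1,0,-0.27,-0.32,0,0,0],
  [1,0,0,0,0,0,0],
  [1,0,0,0,0,0,0],
])

```text
time: 9.1
eef_pos: [0.5431, 0.1359, 0.1101]
eef_rot: [0.641, -0.299, 0.641, -0.299]
contact_force: [-0.2, -0.0, -0.8]
grip_width: 0.999
```

Run:
```python
from h import *
o=bot.observe();print(o['time'],o['eef_pos'],o['contact_force'])
d=cap('side','side4')
im=cv2.resize(d['image'][170:320,260:460],None,fx=4,fy=4,interpolation=2)
cv2.imwrite('pics/c5.png',np.clip(im*1.4,0,255).astype(np.uint8)[:,:,::-1])
```

```text
9.1 [0.54307609 0.13586469 0.11011382] [-0.16963685 -0.00990536 -0.79366235]
```

View pics/c5.png

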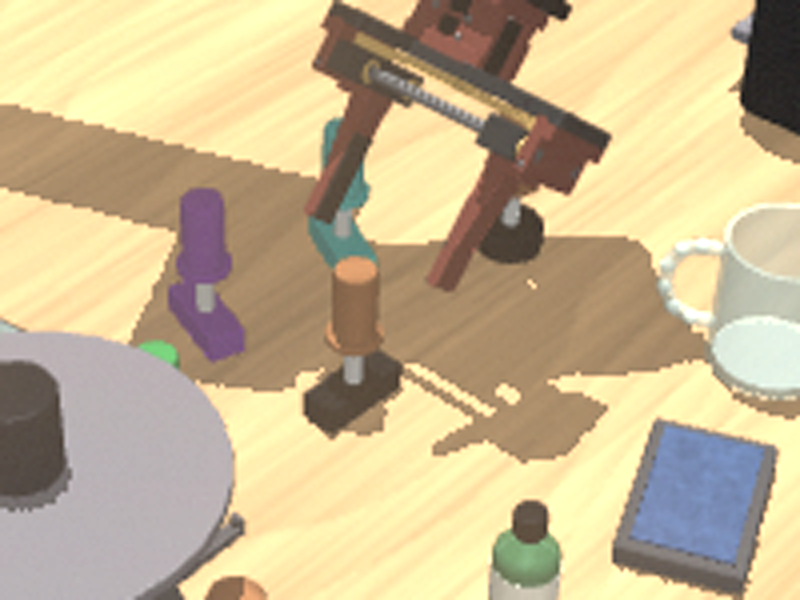

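Call:
send_rows([
  [1,0,-0.26,-0.33,0,0,0],
  [1,0,-0.26,-0.33,0,0,0],
  [1,0,-0.26,-0.33,0,0,0],
  [1,0,0,0,0,0,0],
  [-1,0,0,0,0,0,0],
  [-1,0,0,0,0,0,0],
  [-1,0,0,0,0,0,0],
  [-1,0,0,0,0,0,0],
  [-1,0,0,0,0,0,0],
  [-1,0,0,0,0,0,0],
  [-1,0,0,0,0,0,0],
  [-1,0,0,0,0,0,0],
])

```text
time: 10.35
eef_pos: [0.543, 0.1052, 0.0703]
eef_rot: [0.641, -0.299, 0.64, -0.299]
contact_force: [1.0, 0.9, -0.2]
grip_width: 0.313
```

Call:
send_rows([
  [-1,0,0,0.2,0,0,0],
  [-1,0,0,0.5,0,0,0],
  [-1,0,0,0.8,0,0,0],
  [-1,0,0,0.8,0,0,0],
  [-1,0,0,0.8,0,0,0],
  [-1,0,0,0.4,0,0,0],
  [-1,0,0,0,0,0,0],
  [-1,0,0,0,0,0,0],
])

```text
time: 11.15
eef_pos: [0.5426, 0.1051, 0.2096]
eef_rot: [0.641, -0.299, 0.64, -0.299]
contact_force: [0.5, -0.0, -2.5]
grip_width: 0.314
```

Run:
```python
from h import *
o=bot.observe();print(o['time'],o['eef_pos'],o['contact_force'],o['grip_width'])
d=cap('side','side5');cap('top','top5')
im=cv2.resize(d['image'][150:320,240:460],None,fx=3.5,fy=3.5,interpolation=2)
cv2.imwrite('pics/c6.png',np.clip(im*1.4,0,255).astype(np.uint8)[:,:,::-1])
```

```text
11.15 [0.54255497 0.10506973 0.2095722 ] [ 0.45222585 -0.00786963 -2.46010407] 0.31393497053729336
```

View pics/c6.png

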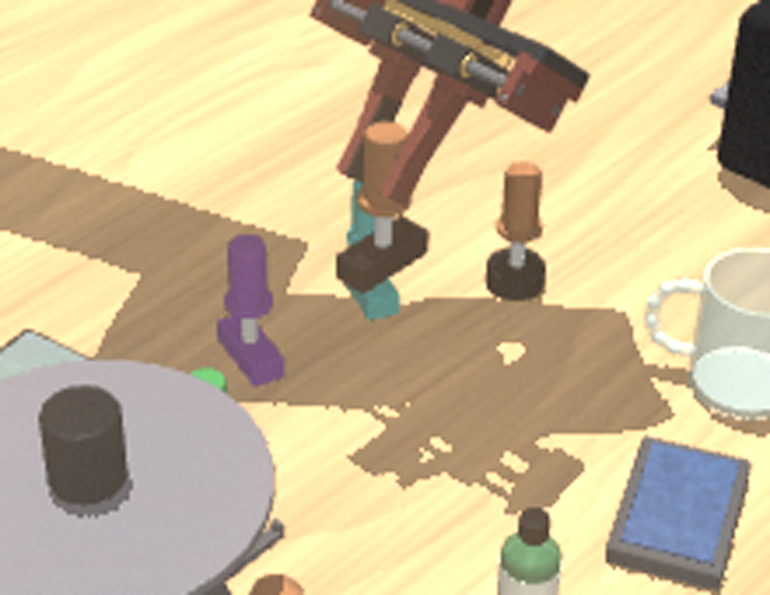

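Call:
send_rows([
  [-1,0.42,-0.67,0,0,0,0],
  [-1,0.42,-0.67,0,0,0,0],
  [-1,0.42,-0.67,0,0,0,0],
  [-1,0.42,-0.67,0,0,0,0],
  [-1,0.42,-0.67,0,0,0,0],
  [-1,0.42,-0.67,0,0,0,0],
  [-1,0,0,0,0,0,0],
  [-1,0,0,-0.4,0,0,0],
  [-1,0,0,-0.4,0,0,0],
  [-1,0,0,-0.4,0,0,0],
  [-1,0,0,0,0,0,0],
  [-1,0,0,0,0,0,0],
])

```text
time: 12.45
eef_pos: [0.6433, -0.0551, 0.1613]
eef_rot: [0.642, -0.298, 0.64, -0.299]
contact_force: [-0.6, 1.6, -1.5]
grip_width: 0.315
```

Run:
```python
from h import *
o=bot.observe();print(o['time'],o['eef_pos'],o['contact_force'],o['grip_width'],Ro.from_quat(o['eef_rot']).as_matrix().round(3).tolist())
for n in('top','side'):
    c=cap(n,n+'6');P=cloud(c);p=o['eef_pos'];zb=p[2]-.0703
    m=(abs(P[...,2]-zb-.106)<.004)&(np.hypot(P[...,0]-p[0],P[...,1]-p[1]-.0113)<.0145)
    Q=P[m]
    if len(Q): print(n,'handle',Q.mean(0)-p,Q.min(0)-p,Q.max(0)-p,len(Q))
    m=(P[...,2]-zb<.021)&(P[...,2]-zb>-.001)&(abs(P[...,0]-p[0])<.03)&(abs(P[...,1]-p[1]-.0113)<.045);Q=P[m]
    if len(Q): print(n,'foot',Q.mean(0)-p,Q.min(0)-p,Q.max(0)-p,len(Q))
im=np.vstack([cv2.resize(t['image'][a:a+110,b:b+220],None,fx=2.7,fy=2.7,interpolation=2) for t,a,b in((dict(np.load('top6.npz')),140,290),(dict(np.load('side6.npz')),250,220))])
cv2.imwrite('pics/c7.png',np.clip(im*1.4,0,255).astype(np.uint8)[:,:,::-1])
```

```text
12.45 [ 0.64328639 -0.05506254  0.1612793 ] [-0.59700217  1.62591541 -1.53169385] 0.3148850887913498 [[0.004, -0.001, 1.0], [-0.766, -0.643, 0.002], [0.643, -0.766, -0.003]]
top handle [1.41589200e-05 1.22379462e-02 3.70923569e-02] [-0.01345909 -0.0004786   0.03275981] [0.01320374 0.02575809 0.03955717] 150
top foot [-0.00513809 -0.00315559 -0.0542968 ] [-0.01360894 -0.01866705 -0.06470967] [ 0.01241545  0.02707895 -0.04934436] 68
side handle [0.00183703 0.00983332 0.03654893] [-0.01411465 -0.00232573  0.03184144] [0.01406059 0.02489362 0.03964144] 113
side foot [ 0.00649506  0.0066029  -0.05529082] [-0.01356663 -0.02172004 -0.07021063] [ 0.0160015   0.04556468 -0.04931471] 303
```

View pics/c7.png

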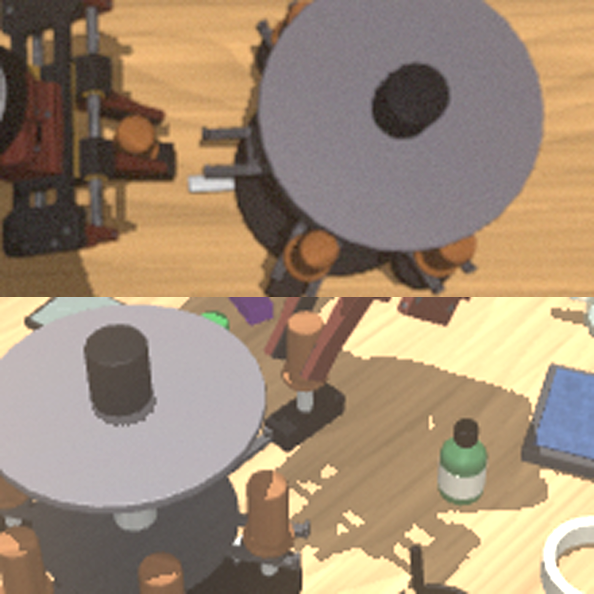

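Call:
send_rows([
  [-1,0,-0.4,0,0,0,0],
  [-1,0,-0.4,0,0,0,0],
  [-1,0,-0.4,0,0,0,0],
  [-1,0,-0.3,0,0,0,0],
  [-1,0,-0.2,0,0,0,0],
  [-1,0,-0.1,0,0,0,0],
  [-1,0,-0.1,0,0,0,0],
  [-1,0,0,0,0,0,0],
  [-1,0,0,0,0,0,0],
])

```text
time: 13.45
eef_pos: [0.6438, -0.1313, 0.1622]
eef_rot: [0.641, -0.299, 0.64, -0.299]
contact_force: [0.6, -0.1, -2.5]
grip_width: 0.314
```

Run:
```python
from h import *
o=bot.observe();print(o['time'],o['eef_pos'],o['contact_force'],o['wrist_torque'])
for n in('top','side'):
    c=cap(n,n+'7')
im=np.vstack([cv2.resize(t['image'][a:a+100,b:b+140],None,fx=3,fy=3,interpolation=2) for t,a,b in((dict(np.load('top7.npz')),150,320),(dict(np.load('side7.npz')),260,220))])
cv2.imwrite('pics/c8.png',np.clip(im*1.4,0,255).astype(np.uint8)[:,:,::-1])
```

```text
13.45 [ 0.6438431  -0.13132048  0.16219991] [ 0.59868129 -0.09213951 -2.54157767] [ 0.41623985 -0.1120428  -0.02890722]
```

View pics/c8.png

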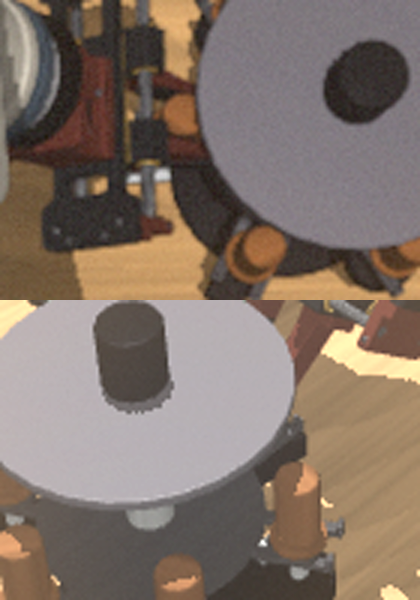

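Call:
send_rows([
  [-1,0,0,-0.1,0,0,0],
  [-1,0,0,-0.1,0,0,0],
  [-1,0,0,-0.1,0,0,0],
  [-1,0,0,0,0,0,0],
  [-1,0,0,0,0,0,0],
])

```text
time: 14.05
eef_pos: [0.6437, -0.1316, 0.15]
eef_rot: [0.642, -0.299, 0.64, -0.299]
contact_force: [-0.1, -0.1, -2.3]
grip_width: 0.313
```

Call:
send_rows([
  [-1,0,0,-0.03,0,0,0],
  [-1,0,0,0,0,0,0],
  [-1,0,0,0,0,0,0],
])

```text
time: 14.35
eef_pos: [0.6438, -0.1317, 0.1492]
eef_rot: [0.641, -0.299, 0.64, -0.299]
contact_force: [0.9, 0.3, -1.4]
grip_width: 0.313
```

Call:
send_rows([
  [-1,0,0,-0.03,0,0,0],
  [-1,0,0,0,0,0,0],
  [-1,0,0,0,0,0,0],
])

```text
time: 14.65
eef_pos: [0.644, -0.1317, 0.1483]
eef_rot: [0.641, -0.298, 0.641, -0.299]
contact_force: [-1.2, 0.7, 2.2]
grip_width: 0.316
```

Call:
send_rows([
  [-0.2,0,0,0,0,0,0],
  [-0.1,0,0,0,0,0,0],
  [0.2,0,0,0,0,0,0],
  [0.4,0,0,0,0,0,0],
  [0.4,0,0,0,0,0,0],
  [0.4,0,0,0,0,0,0],
  [0.4,0,0.13,0.15,0,0,0],
  [0.4,0,0.27,0.32,0,0,0],
  [0.4,0,0.4,0.48,0,0,0],
  [0.4,0,0.4,0.48,0,0,0],
  [0.4,0,0.4,0.48,0,0,0],
  [0.4,0,0.4,0.48,0,0,0],
])

```text
time: 15.85
eef_pos: [0.6439, -0.05, 0.2455]
eef_rot: [0.641, -0.298, 0.641, -0.3]
contact_force: [0.4, -0.5, -0.3]
grip_width: 0.7
```

Call:
send_rows([
  [0.4,0,0.6,0.6,0,0,0],
  [0.4,-0.3,0.8,0.6,0,0,0],
  [0.4,-0.5,0.8,0.4,0,0,0],
  [0.4,-0.5,0.8,0,0,0,0],
  [0.4,-0.5,0.8,0,0,0,0],
  [0.4,-0.5,0.8,0,0,0,0],
  [0.4,0,0,0,0,0,0],
  [0.4,0,0,0,0,0,0],
])

```text
time: 16.65
eef_pos: [0.5516, 0.1337, 0.3085]
eef_rot: [0.641, -0.298, 0.64, -0.3]
contact_force: [-0.6, 0.2, -0.6]
grip_width: 0.702
```

Run:
```python
from h import *
o=bot.observe();print(o['time'],o['eef_pos'],o['contact_force'])
for n in('top','side'):
    c=cap(n,n+'8');P=cloud(c)
    m=(P[...,2]>.178)&(P[...,2]<.19)&(np.hypot(P[...,0]-.6435,P[...,1]+.119)<.025);Q=P[m]
    if len(Q):print(n,'handle top',Q.mean(0),Q.min(0),Q.max(0),len(Q))
    m=(P[...,2]>.07)&(P[...,2]<.1)&(np.hypot(P[...,0]-.6435,P[...,1]+.119)<.045);Q=P[m]
    if len(Q):print(n,'foot',Q.mean(0),Q.min(0),Q.max(0),len(Q))
im=np.vstack([cv2.resize(t['image'][a:a+100,b:b+200],None,fx=3,fy=3,interpolation=2) for t,a,b in((dict(np.load('top8.npz')),150,320),(dict(np.load('side8.npz')),260,200))])
cv2.imwrite('pics/c9.png',np.clip(im*1.4,0,255).astype(np.uint8)[:,:,::-1])
```

```text
16.65 [0.5516287  0.13369173 0.30847179] [-0.63488198  0.22762432 -0.64305371]
top handle top [ 0.6434375  -0.1178654   0.18533619] [ 0.63104046 -0.12959343  0.17897954] [ 0.65760888 -0.10540314  0.18941789] 156
top foot [ 0.64151464 -0.10570115  0.09443018] [ 0.63106519 -0.15046375  0.08047903] [ 0.65783618 -0.08679969  0.09997734] 137
side foot [ 0.65196992 -0.109857    0.0959556 ] [ 0.64242815 -0.13042308  0.08017517] [ 0.65917396 -0.08846551  0.09988203] 119
```

View pics/c9.png

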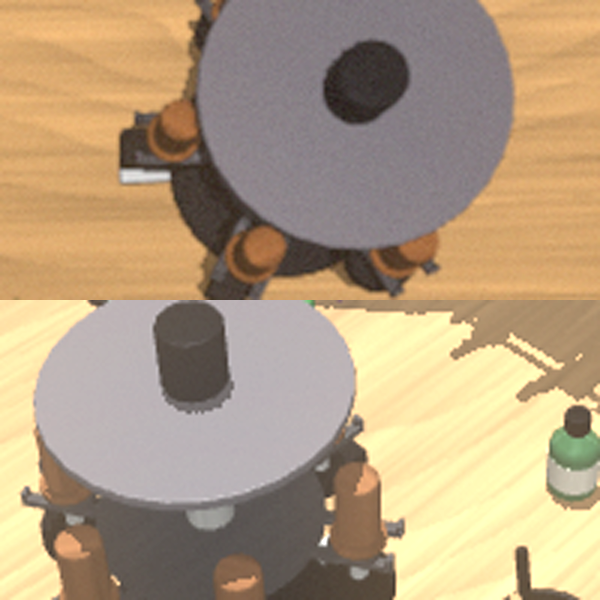

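Run:
```python
from h import *
a=np.load('top1.npz')['image'].astype(int);b=vision.capture('top')['image'].astype(int)
d=abs(a-b).max(-1)
for n,s in(('round',np.s_[255:285,160:195]),('mug',np.s_[155:212,142:192]),('pad',np.s_[138:190,208:268]),('ink',np.s_[158:183,282:304])):print(n,np.median(d[s]),(d[s]>60).mean())
print(order.finish_job())
```

```text
round 79.0 0.6190476190476191
mug 45.0 0.3971929824561404
pad 8.0 0.009615384615384616
ink 9.0 0.0
the job is handed in; nothing more can be done
None
```

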